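Pack the last valve bonnet into the tray

ROBOT

A 7-joint arm with a two-finger parallel gripper is mounted at the origin on the work surface. World frame = base frame: x ahead of the robot, y to its left, z up, the work surface at z = 0. Lengths are in m, angles in rad, forces in N, time in s.
With the tool pointing down it reaches from about 0.425 to 0.975 m from the base axis. Payload 16.7 kg.
Tool frame: the origin (TCP) lies between the finger pads; the fingertips stand 8 mm ahead of it and the grasp point (between the pads) lies 11 mm behind it; z points along the fingers, x is the direction in which the jaws open and shut, and the axes are right-handed (so a half turn about z gives the same grasp; the last joint's range is limited). The gripper opens to 85 mm and grips with 20 to 120 N. Pads are 22 mm wide; open, the fingers measure 114 mm over their backs; the gripper's body (76 mm by 85 mm) begins 54 mm behind the grasp point. The pads swing forward as they close: fully open they stand 13 mm farther back than shut.
Start: joints at [-1.419, 0.426, 0.074, 1.606, -0.034, 1.111, -0.067], TCP at [0.201, 0.644, 0.239] pointing down, gripper open.
Joint ranges: [-2.85, 2.85], [-0.5, 2.14], [-1.23, 1.37], [0.21, 2.46], [-1.02, 4.16], [0.16, 2.05], [-2.73, 2.73]. Speed limits (rad/s): [1.89, 1.89, 2.39, 2.39, 3.01, 3.01, 3.01].

INTERFACE

Orientations are given as a 3x3 rotation matrix whose columns are the frame's x, y, z axes.
In Python, from station import get_state, cams, job_done, finder gives the robot as it stands.
- The arm moves only by the tool carry_out, never from a script. Its argument "moves" is text: rows parted by semicolons, each of 7 numbers parted by spaces: the closure, from -1 (fully open) to 1 (shut), then the shift along the world's x, y, z each as a share of 0.1 m, from -1 to 1, then the turn, a rotation vector about the world's x, y, z each as a share of 180 degrees, from -1 to 1. In form: fingers x y z rx ry rz; .... A call has 1 to 8 rows; each row shifts and turns the pose as measured when the row begins; what a row does not reach is not made up. A row lasts 1/12 s, in which the tool goes at most 41.7 mm and 7.16 degrees, less where a joint would pass 70% of its speed; a pose out of reach is approached as far as the arm can. A call with a number of a shift or a turn outside -1 to 1 is refused whole. A call with a gripper value outside its range is refused whole. The fingers move at their own pace and stop on an object; "squeeze" is the grip in N (left out, the last holds). Time passes only in rows, so rows that do not move let the fingers close. It gives the time, the measured TCP pose, the force and the opening at its end, in the units of the state.
- get_state(): the state, without advancing time (a new reading comes with each control period).
- cams.capture(name): name is "scene" or "top" or "wrist"; returns a dict with "img" (420x560x3 uint8, blue, green, red), "depth" (420x560 float32, m along the optical axis (not along the pixel's ray), 0 where there is no reading), "fx", "fy", "cx", "cy" (pixels), "distortion" ([k1, k2, p1, p2, k3] as OpenCV has them; the pictures are not rectified), "R" (3x3) and "t" (3): a world point X has camera coordinates R X + t; the wrist camera has in their place "mount" (4x4, takes a point from camera to tool coordinates, whose origin is the TCP and whose axes are the tool frame's). Camera axes: x right, y down, z forward; pixel columns grow to the right and rows downward; lengths in m; the calibration is good to about 2 mm. A picture is of the moment at which its call begins: read the wrist's pose just before it.
- job_done(): hands the job in, once; it reports no verdict.
Trained networks look in a picture, given as the dict that the camera call returned (one of the last four; its "shot" number tells which), for a name from the list of things; names that differ only in an ending like _2 or _b are one class to them, and where a whole thing is asked for, a point or a joint stands for the part that bears it (a point fixed in the world has none). Each returns a list of dicts, best first, with "score" (0 to 1); they miss things now and then, are a little off and sometimes report something else, mostly with a low value. They report only what shows in the picture. A call takes as long as a camera call. They do not tell look-alikes from the thing itself.
- finder.cut_out(query, picture): "region" (420x560 bool, what is visible of it) and "extent" ([left, top, right, bottom] in pixels, round what is visible of it).
- finder.pinpoint(query, picture): "at" ([column, row] in pixels: a listed point, or the origin of a listed thing).
The state is a dict: "t": time; "joint_positions": joint angles; "dq": joint speeds; "effort": joint torques, N m; "ee_pos": TCP position; "eef_rot": TCP orientation; "wrist_force": force on the tool from outside, world axes, zero at the start; "wrist_torque": the same for the moment, N m; "opening": finger opening in m.
Only numpy, scipy, OpenCV 4.12 (cv2) and the standard library are available. Lean on these libraries where they do the work, as an engineer would, in place of code of your own. Each camera call takes 0.05 s, during which the arm holds its last target.

TASK

A brass valve bonnet is lying on its side on the bench. Stand it up on its hexagon on the bench, clear of the tray, and let go; then take it afresh by the neck from above and put it in the empty place beside the bonnet in the tray's front row (the row nearer the robot), standing on the tray floor with the neck up and its flats against the flats of the three bonnets around it. All five must end up released, upright and packed flat against flat; leave the other things on the bench where they are.

Things in the scene. Friction and masses are not known exactly. Their poses are not given: they have to be found in the camera images.
- bonnet_c (a point): brass bonnet lying on its side, 85 mm long, about 0.55 kg: hexagon 50 mm across flats, 40 mm high, then on its axis a round neck, 26 mm diameter, 45 mm long. The point is on the axis, 42.5 mm from the base. Own z: from base to neck end; x: to a corner, y: to a flat. At first it rests on a flat, axis level 25 mm over the bench, neck hanging free. Mass centre about 30 mm from the base
- back_l_c (a point): an equal bonnet standing loose in the tray, neck up: back row (away from the robot), left (+y) end. The point is on its axis, 42.5 mm above its base; axes as for bonnet_c
- back_m_c (a point): an equal bonnet standing loose in the tray, neck up: back row, middle. The point is on its axis, 42.5 mm above its base; axes as for bonnet_c
- back_r_c (a point): an equal bonnet standing loose in the tray, neck up: back row, right (-y) end. The point is on its axis, 42.5 mm above its base; axes as for bonnet_c
- front_l_c (a point): an equal bonnet standing loose in the tray, neck up: front row (near the robot), left place; the right place of this row is the empty one. The point is on its axis, 42.5 mm above its base; axes as for bonnet_c
- tray: fixed open steel tray, inside 116 (own x) by 156 mm (own y), walls 5 mm thick, floor 5 mm and rim 33 mm above the bench. Origin: centre of its underside; x: from the front (near) row to the back row, y: left. Bonnets at 50.4 mm pitch, flats facing +-y: back row x 27.6, y 50.4, 0, -50.4 mm; front row x -16, y 25.2; empty place x -16, y -25.2, with 13 mm spare before the front wall
- bush: round brass bush standing upright, 48 mm diameter, 55 mm high, hollow; bystander. Origin: centre of its underside
- jar: clear jar with a red lid, 80 mm diameter, 110 mm high; bystander. Origin: centre of its underside
- stone: grey sharpening stone lying flat, 150 mm (own x) by 50 by 25 mm high; bystander. Origin: centre of its underside
- compound_bar: brown bar of polishing compound, 110 mm (own x) by 40 by 35 mm high; bystander. Origin: centre of its underside
- file: flat file with a wooden handle, 280 mm long, 24 mm high; bystander. Origin: on the bench at the root of the blade, the blade runs 130 mm along own +x and the handle 150 mm along own -x
- wire_brush: wooden wire brush lying bristles down, 220 mm long along own x, 28 mm wide, 38 mm high; bystander. Origin: on the bench 10 mm from its middle
- union_nut: flat brass hexagon nut, 46 mm across flats, 24 mm high, no neck; bystander. Origin: centre of its underside
There are look-alikes about, which are no part of the job. What is shaped like the part that bears back_m_c but purple or turquoise is not meant.

How it is judged:
On the way:
1. the bonnet stands upright on its hexagon on the bench, clear of the tray, and is let go (angle between bonnet_c's own z axis and vertical below 0.08 rad and height (world z) of bonnet_c below 0.0455 m and horizontal distance between bonnet_c and tray above 0.12 m and contact force between bonnet and the fingers below 0.05 N and linear speed of bonnet below 0.03 m/s), for 0.2 s.
At the end, for the whole second after the job is handed in: All five bonnets stand in the tray, neck up, within 0.06 rad of upright and down on its floor, at rest; all seven neighbouring pairs are close-packed: axes less than 53 mm apart (flats 50 mm, so gaps under 3 mm) (horizontal distance between each of back_l_c, front_l_c, bonnet_c and back_m_c below 0.053 m and horizontal distance between each of back_m_c, bonnet_c and back_r_c below 0.053 m and horizontal distance between front_l_c and back_l_c below 0.053 m and horizontal distance between bonnet_c and front_l_c below 0.053 m and angle between each of back_l_c, back_m_c, back_r_c, front_l_c, bonnet_c's own z axis and vertical below 0.06 rad and height (world z) of each of back_l_c, back_m_c, back_r_c, front_l_c, bonnet_c below 0.0505 m and linear speed of bonnet below 0.02 m/s); the robot touches nothing.
It fails at once if a bonnet standing in the tray is tipped (more than 0.3 rad) (angle between any of back_l_c, back_m_c, back_r_c, front_l_c's own z axis and vertical above 0.3 rad).
It fails at once if a bystander is moved by more than 30 mm (distance of any of bush, jar, stone, compound_bar, file, wire_brush, union_nut from where it was at the start of the episode above 0.03 m).
It also fails if it takes over 58 s, if anything falls off the work surface, if the arm or the gripper's body presses on something with over 40 N, if the wrist force passes 120 N, or if a joint passes its speed limit or range.

## Working session

There is one attempt and no reset: what is moved stays moved. The work goes in short steps, Python scripts to look and compute and a tool call to move; the robot and the scene stay as the last step left them, time stands still between calls to the robot, and variables do not carry over. Pictures are saved under pics/ and viewed, and the job is handed in when it is done.

Besides the shell and the picture viewer there is one more tool, called after "Call:" as a command line: name --argument value ..., lists and objects as JSON in quotes. carry_out: Moves the arm, as the interface text tells. Shift numbers are shares of 0.1 m and turn numbers shares of 180 degrees, none past 1 either way. Its arguments: {"type":"object","properties":{"moves":{"type":"string"},"squeeze":{"type":"number"}},"required":["moves"]}

```bash
ls; mkdir -p pics; cat > h.py <<'E'
import numpy as np, cv2
from station import get_state, cams, job_done, finder
def save(p,name): cv2.imwrite('pics/'+name,p['img'])
def K(p): return np.array([[p['fx'],0,p['cx']],[0,p['fy'],p['cy']],[0,0,1.]])
def pose(p,st=None):
    # returns camera-to-world R,t
    if 'mount' in p and p.get('mount') is not None:
        M=np.array(p['mount']); R=np.array(st['eef_rot']);t=np.array(st['ee_pos'])
        return R@M[:3,:3], R@M[:3,3]+t
    R=np.array(p['R']);t=np.array(p['t']); return R.T,-R.T@t
def ray(p,uv,st=None):
    n=cv2.undistortPoints(np.array(uv,float).reshape(-1,1,2),K(p),np.array(p['distortion'])).reshape(-1,2)
    R,o=pose(p,st); d=np.c_[n,np.ones(len(n))]@R.T
    return o,d
def atz(p,uv,z,st=None):
    o,d=ray(p,uv,st); return o+d*((z-o[2])/d[:,2])[:,None]
def cloud(p,mask,st=None):
    v,u=np.nonzero(mask&(p['depth']>0)); o,d=ray(p,np.c_[u,v],st)
    return o+d*p['depth'][v,u][:,None], np.c_[u,v]
def proj(p,X,st=None):
    R,o=pose(p,st); Rc=R.T; 
    return cv2.projectPoints(np.array(X,float).reshape(-1,1,3),cv2.Rodrigues(Rc)[0],-Rc@o,K(p),np.array(p['distortion']))[0].reshape(-1,2)
E
python3 - <<'E'
from h import *
s=get_state(); print({k:np.round(v,3).tolist() for k,v in s.items()})
for n in ['scene','top']:
    p=cams.capture(n); save(p,n+'0.png')
    for q in ['bonnet_c','tray','front_l_c']:
        for r in finder.pinpoint(q,p)[:7]: print(n,q,np.round(r['at'],1),round(r['score'],2))
    print(pose(p)[1])
E
```

```text
pics
{'t': 0.0, 'joint_positions': [-1.419, 0.427, 0.074, 1.607, -0.034, 1.111, -0.067], 'dq': [0.001, -0.001, -0.002, -0.001, 0.0, -0.001, 0.001], 'effort': [-0.001, -94.982, 3.76, -46.351, 0.019, 0.01, 0.0], 'ee_pos': [0.201, 0.644, 0.239], 'eef_rot': [[0.297, 0.955, -0.0], [0.955, -0.297, -0.001], [-0.001, 0.0, -1.0]], 'wrist_force': [-0.683, 0.706, 0.369], 'wrist_torque': [0.045, 0.01, 0.012], 'opening': 0.085}
scene bonnet_c [399.5 226.7] 0.93
scene bonnet_c [333.3 190.8] 0.47
scene tray [268.3 205.8] 0.94
scene front_l_c [276.3 188.9] 0.57
scene front_l_c [163.6 202.2] 0.54
[1.44942081 0.34089452 0.71743642]
top bonnet_c [139.8 271.5] 0.74
top tray [299.1 228.3] 0.61
top front_l_c [290.4 237.1] 0.86
[ 0.38442061 -0.06225982  0.92151262]
```

View pics/scene0.png

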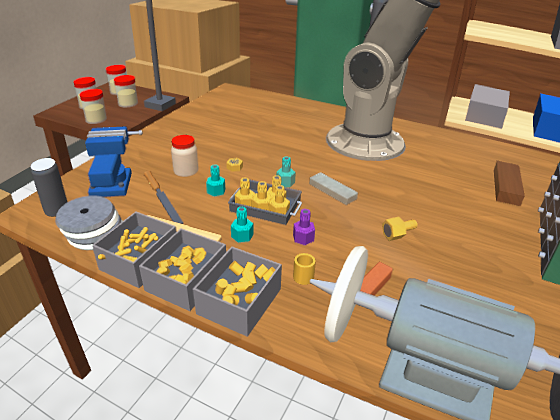

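View pics/top0.png

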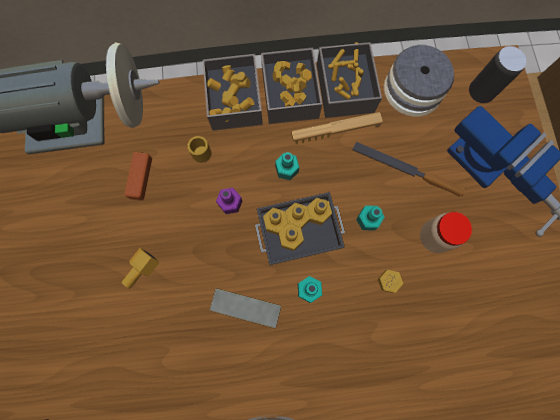

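```bash
python3 - <<'E'
from h import *
p=cams.capture('top')
print(p['fx'],p['cx'],p['cy'],p['distortion'])
# all objects
for q,z in [('bonnet_c',.025),('front_l_c',.0475),('tray',0),('bush',0),('jar',0),('stone',0),('compound_bar',0),('file',0),('wire_brush',0),('union_nut',0)]:
    r=finder.pinpoint(q,p)
    for a in r[:3]: print(q,round(a['score'],2),np.round(a['at'],0),np.round(atz(p,[a['at']],z)[0],3))
r=finder.cut_out('bonnet_c',p)
for a in r: print(a['score'],a['extent'])
img=p['img']
a=cv2.resize(img[235:300,105:175],None,fx=8,fy=8,interpolation=cv2.INTER_CUBIC)
cv2.imwrite('pics/crop1.png',a)
a=cv2.resize(img[185:270,250:350],None,fx=7,fy=7,interpolation=cv2.INTER_CUBIC)
cv2.imwrite('pics/crop2.png',a)
m=np.zeros(img.shape[:2],bool); m[240:295,115:165]=1
X,uv=cloud(p,m); 
k=X[:,2]>.012; X=X[k]; print(len(X),X[:,2].max())
xy=X[:,:2]; print(cv2.minAreaRect(xy.astype(np.float32)*1000))
h=X[X[:,2]>.042]; print(len(h),h.mean(0),cv2.minAreaRect(h[:,:2].astype(np.float32)*1000))
n=X[X[:,2]<.042]; print(n.mean(0))
m[:]=0; m[185:270,250:350]=1
X,uv=cloud(p,m); k=X[:,2]>.082
np.save('neck.npy',X[k])
lab=cv2.connectedComponentsWithStats
im=np.zeros(m.shape,np.uint8); im[uv[k][:,1],uv[k][:,0]]=1
print(X[:,2].max(), k.sum()); n,l,s,c=lab(im); 
for i in range(1,n):
    if s[i,4]>4: print(s[i,4],atz(p,[c[i]],.09))
E
```

```text
403.28987195271526 276.61286181237364 213.88128777291647 [-0.07404592  0.          0.          0.          0.        ]
bonnet_c 0.82 [136. 269.] [0.49  0.245 0.025]
front_l_c 0.78 [292. 238.] [ 0.513 -0.109  0.047]
tray 0.87 [300. 229.] [ 0.54  -0.131  0.   ]
bush 0.77 [200. 152.] [0.758 0.084 0.   ]
jar 0.92 [435. 238.] [ 0.482 -0.443  0.   ]
stone 0.73 [198. 152.] [0.759 0.089 0.   ]
stone 0.69 [245. 307.] [0.378 0.013 0.   ]
compound_bar 0.7 [143. 176.] [0.713 0.226 0.   ]
file 0.58 [403. 168.] [ 0.659 -0.398  0.   ]
wire_brush 0.83 [339. 132.] [ 0.768 -0.258  0.   ]
union_nut 0.73 [389. 278.] [ 0.404 -0.318  0.   ]
0.79 [121.7, 249.2, 159.8, 290.2]
711 0.05427218367345743
((487.0373229980469, 241.2421875), (57.51157760620117, 85.00328826904297), 47.776588439941406)
305 [0.50245338 0.22497365 0.04847188] ((502.1937561035156, 225.49559020996094), (39.434749603271484, 41.23109817504883), 49.83297348022461)
[0.48205072 0.23637423 0.03310132]
0.09486320920572111 460
114 [[ 0.57162984 -0.17585372  0.09      ]]
113 [[ 0.56603042 -0.12598272  0.09      ]]
115 [[ 0.56032171 -0.07598379  0.09      ]]
118 [[ 0.52001022 -0.10604414  0.09      ]]
```

```bash
python3 - <<'E'
from h import *
a=cv2.imread('pics/crop1.png');b=cv2.imread('pics/crop2.png')
H=max(a.shape[0],b.shape[0]);c=np.zeros((H,a.shape[1]+b.shape[1],3),np.uint8);c[:a.shape[0],:a.shape[1]]=a;c[:b.shape[0],a.shape[1]:]=b
c=cv2.resize(c,(800,int(H*800/c.shape[1])));cv2.imwrite('pics/crop12.png',c)
E
```

```text
(no output)
```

View pics/crop12.png

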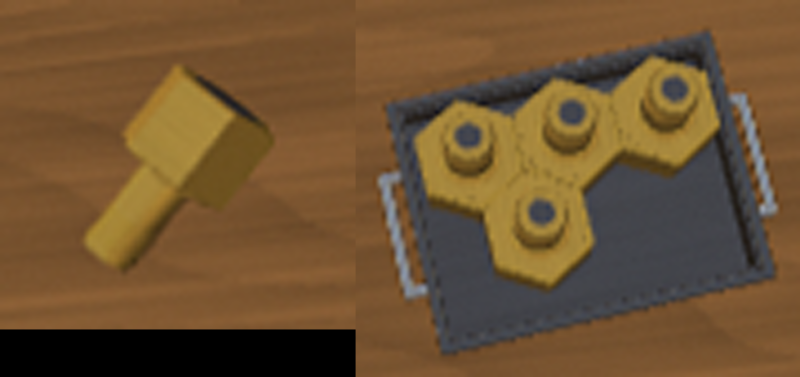

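The lying brass bonnet is at (140,268) in the top view, hexagon upper right and neck lower left. It is the only brass one on its side: the purple one at (229,200) and the turquoise ones at (287,165), (371,217) and (310,289) are look-alikes. The tray necks fit the 50.4 mm pitch. I'm moving over the bonnet for a wrist view.

Call:
carry_out --moves "-1 0.23 -0.34 0 0 0 -0.0155;-1 0.23 -0.34 0 0 0 -0.0155;-1 0.23 -0.34 0 0 0 -0.0155;-1 0.23 -0.34 0 0 0 -0.0155;-1 0.23 -0.34 0 0 0 -0.0155;-1 0.23 -0.34 0 0 0 -0.0155;-1 0.23 -0.34 0 0 0 -0.0155;-1 0.23 -0.34 0 0 0 -0.0155" --squeeze 100

```text
t: 1.67
ee_pos: [0.3792, 0.3713, 0.2383]
eef_rot: [[0.639, 0.769, -0.002], [0.769, -0.639, 0.005], [0.002, -0.005, -1.0]]
wrist_force: [1.3, 0.9, 1.4]
opening: 0.0855
```

Call:
carry_out --moves "-1 0.2 -0.3 0.1 0 0 -0.01;-1 0.2 -0.3 0.1 0 0 -0.01;-1 0 0 0 0 0 0"

```text
t: 1.92
ee_pos: [0.4246, 0.3005, 0.2596]
eef_rot: [[0.697, 0.717, -0.0], [0.717, -0.697, 0.004], [0.003, -0.003, -1.0]]
wrist_force: [0.3, -0.0, -0.3]
opening: 0.0854
```

```bash
python3 - <<'E'
from h import *
s=get_state(); p=cams.capture('wrist'); save(p,'w1.png'); print(s['t'],s['ee_pos']); print(np.round(p['mount'],3))
r=finder.cut_out('bonnet_c',p)
for a in r: print(a['score'],a['extent'])
X,uv=cloud(p,np.ones((420,560),bool),s); 
k=(X[:,2]>.01)&(np.hypot(X[:,0]-.49,X[:,1]-.24)<.08)&(X[:,2]<.08); X=X[k]; print(len(X))
np.save('lie.npy',X)
from scipy.optimize import least_squares
# model: axis at height .025, angle a, base pos b. rect fit
print(cv2.minAreaRect((X[:,:2]*1000).astype(np.float32)), X[:,2].max())
top=X[X[:,2]>.0475]; print(len(top),top.mean(0),cv2.minAreaRect((top[:,:2]*1000).astype(np.float32)))
E
```

```text
1.9167 [0.42457697 0.30048275 0.2595787 ]
[[ 1.    -0.002  0.     0.001]
 [ 0.002  0.954  0.3   -0.077]
 [-0.001 -0.3    0.954 -0.134]
 [ 0.     0.     0.     1.   ]]
0.78 [255.2, 215.9, 304.5, 290.6]
2409
((486.0396423339844, 244.69131469726562), (57.8394660949707, 84.97528076171875), 46.74359130859375) 0.05208496863907097
774 [0.50190185 0.22960101 0.04953523] ((501.71240234375, 229.09645080566406), (31.614988327026367, 40.82368850708008), 46.48399353027344)
```

View pics/w1.png

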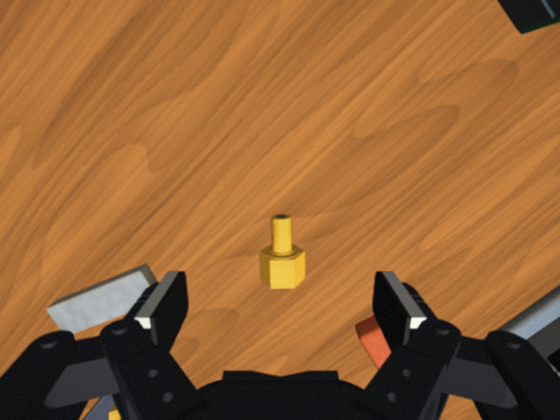

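The bonnet's axis is at (0.486, 0.245), with the neck pointing at 136.7°. The rect measures 85 × 57.8 mm, as it should. I'm tilting the tool 45° from the neck side and coming in over the neck.

Call:
carry_out --moves "-1 0.07 -0.064 -0.22 -0.0268 -0.0278 0;-1 0.07 -0.064 -0.22 -0.0268 -0.0278 0;-1 0.07 -0.064 -0.22 -0.0268 -0.0278 0;-1 0.07 -0.064 -0.22 -0.0268 -0.0278 0;-1 0.07 -0.064 -0.22 -0.0268 -0.0278 0;-1 0.07 -0.064 -0.22 -0.0268 -0.0278 0;-1 0.07 -0.064 -0.22 -0.0135 -0.0135 0;-1 0 0 0 0 0 0"

```text
t: 2.68
ee_pos: [0.4711, 0.2718, 0.1021]
eef_rot: [[0.667, 0.507, 0.546], [0.745, -0.471, -0.473], [0.018, 0.722, -0.691]]
wrist_force: [-0.5, -1.3, -0.4]
opening: 0.0855
```

```bash
python3 - <<'E'
from h import *
s=get_state(); print(s['joint_positions']);p=cams.capture('wrist'); save(p,'w2.png')
X,uv=cloud(p,np.ones((420,560),bool),s); 
k=(X[:,2]>.01)&(np.hypot(X[:,0]-.49,X[:,1]-.24)<.07)&(X[:,2]<.06); X=X[k]; print(len(X),X[:,2].max(),cv2.minAreaRect((X[:,:2]*1000).astype(np.float32)))
E
```

```text
[-1.44254486  0.568601    0.42632971  2.13991731  0.79825433  0.84029654
 -0.87851433]
6675 0.050385179732394966 ((485.7754821777344, 244.91940307617188), (57.712677001953125, 86.64936065673828), 46.75068283081055)
```

View pics/w2.png

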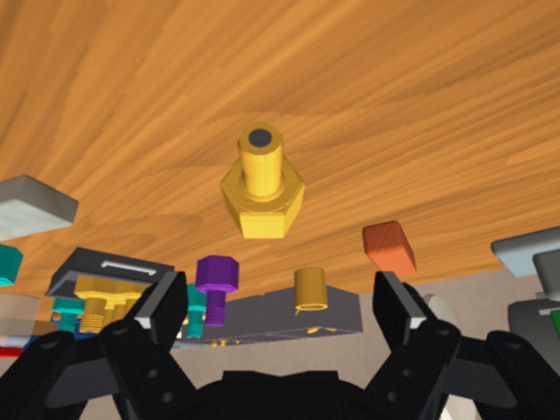

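Call:
carry_out --moves "-1 0.03 -0.16 0 0 0 0;-1 0 0 -0.2 0 0 0;-1 0 0 -0.2 0 0 0;-1 0 0 -0.2 0 0 0;-1 0 0 -0.2 0 0 0;-1 0 0 0 0 0 0"

```text
t: 3.23
ee_pos: [0.4751, 0.2641, 0.0299]
eef_rot: [[0.668, 0.512, 0.54], [0.743, -0.492, -0.454], [0.033, 0.704, -0.709]]
wrist_force: [-0.3, -1.4, 0.6]
opening: 0.0852
```

Call:
carry_out --moves "-1 0 -0.09 -0.05 0 0 0;-1 0 -0.04 -0.06 0 0 0;-1 0 0 0 0 0 0"

```text
t: 3.48
ee_pos: [0.4765, 0.2521, 0.0226]
eef_rot: [[0.67, 0.511, 0.539], [0.741, -0.499, -0.449], [0.039, 0.7, -0.713]]
wrist_force: [-0.6, -0.8, 0.6]
opening: 0.0851
```

```bash
python3 - <<'E'
from h import *
s=get_state(); print(s['ee_pos'],s['wrist_force']);p=cams.capture('wrist'); save(p,'w3.png')
E
```

```text
[0.47647613 0.25205571 0.02257218] [-0.60878227 -0.84930853  0.57616464]
```

View pics/w3.png

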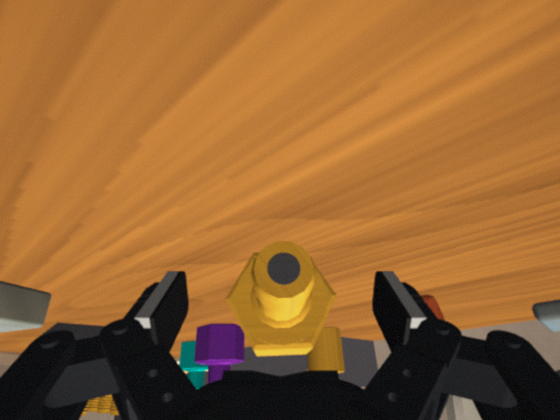

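Centred on the neck. I'll back off slightly from the hexagon and close.

Call:
carry_out --moves "-1 -0.03 0.03 -0.03 0 0 0;0 0 0 0 0 0 0;0.5 0 0 0 0 0 0;1 0 0 0 0 0 0;1 0 0 0 0 0 0;1 0 0 0 0 0 0;1 0 0 0 0 0 0;1 0 0 0 0 0 0" --squeeze 100

```text
t: 4.2
ee_pos: [0.4737, 0.257, 0.0223]
eef_rot: [[0.67, 0.51, 0.54], [0.741, -0.501, -0.447], [0.043, 0.699, -0.713]]
wrist_force: [-0.2, -0.3, -0.6]
opening: 0.0233
```

Call:
carry_out --moves "1 0 0 0.2 0 0 0;1 0 0 0.2 0 0 0;1 0 0 0.2 0.0261 0.0288 0.0017;1 0 0 0.2 0.0261 0.0288 0.0017;1 0 0 0.2 0.0261 0.0288 0.0017;1 0 0 0.2 0.0261 0.0288 0.0017;1 0 0 0.2 0.0261 0.0288 0.0017;1 0 0 0.1 0.0261 0.0288 0.0017"

```text
t: 4.87
ee_pos: [0.4666, 0.2612, 0.1562]
eef_rot: [[0.654, 0.747, 0.124], [0.756, -0.653, -0.055], [0.04, 0.13, -0.991]]
wrist_force: [0.3, -0.7, -5.8]
opening: 0.0233
```

```bash
python3 - <<'E'
from h import *
s=get_state(); print(s['joint_positions'],s['wrist_force']);p=cams.capture('wrist'); save(p,'w4.png')
E
```

```text
[-0.84044203  0.26030093  0.15433022  2.0646317   0.11897583  0.76242572
  0.07894459] [ 0.33410591 -0.67979774 -5.79579216]
```

View pics/w4.png

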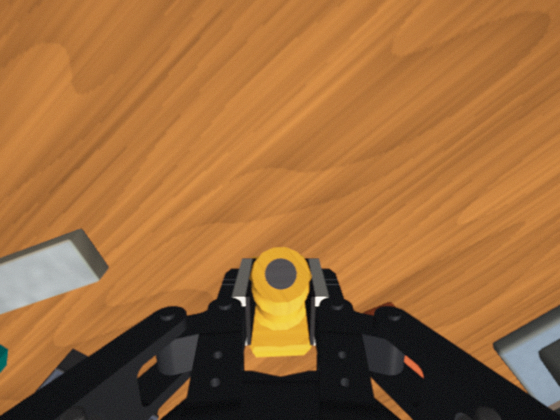

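Call:
carry_out --moves "1 0 0 0 0 0 0.0389;1 0 0 0 0 0 0.0389;1 0 0 0 0 0 0.0389;1 0 0 0 0 0 0.0389;1 0 0 0 0 0 0.0389;1 0 0 0 0 0 0.0389;1 0 0 0 0 0 0.0389;1 0 0 0 0 0 0.0389"

```text
t: 5.58
ee_pos: [0.4685, 0.2498, 0.1534]
eef_rot: [[-0.27, 0.957, 0.104], [0.962, 0.265, 0.063], [0.033, 0.117, -0.993]]
wrist_force: [-0.4, -0.4, -6.0]
opening: 0.023
```

Call:
carry_out --moves "1 0.05 0 0 -0.0105 0.0374 0;1 0.05 0 0 -0.0105 0.0374 0;1 0.05 0 0 -0.0105 0.0374 0;1 0.05 0 0 -0.0105 0.0374 0;1 0.05 0 0 -0.0105 0.0374 0;1 0 0 0 -0.0105 0.0374 0;1 0 0 0 -0.0105 0.0374 0;1 0 0 0 0 0 0"

```text
t: 6.25
ee_pos: [0.4886, 0.243, 0.1454]
eef_rot: [[-0.255, 0.689, -0.678], [0.967, 0.191, -0.17], [0.012, -0.699, -0.715]]
wrist_force: [-0.6, -0.8, -7.9]
opening: 0.0234
```

```bash
cat > up.py <<'E'
from h import *
from scipy.spatial.transform import Rotation as Ro
s=get_state(); R=np.array(s['eef_rot']); a=np.array([0,-.715,-.699]); w=R@a
c=np.cross(w,[0,0,1]); ang=np.arcsin(np.linalg.norm(c)); rv=c/np.linalg.norm(c)*ang
print('axis',w,'deg',np.degrees(ang),'share',rv/np.pi,'pos',s['ee_pos'],s['joint_positions'])
E
python3 up.py
python3 - <<'E'
from h import *
p=cams.capture('scene'); c=p['img'][120:320,280:520]; cv2.imwrite('pics/s5.png',cv2.resize(c,None,fx=3,fy=3))
p=cams.capture('wrist'); save(p,'w5.png')
E
```

```text
axis [-0.01825887 -0.01760268  0.9995913 ] deg 1.4533025123734191 share [-0.00560371  0.0058126   0.        ] pos [0.48856504 0.24298335 0.14538175] [-0.45568971  0.75977791 -0.03881529  1.47164069 -0.14712298  1.66693237
  1.38376704]
```

View pics/s5.png

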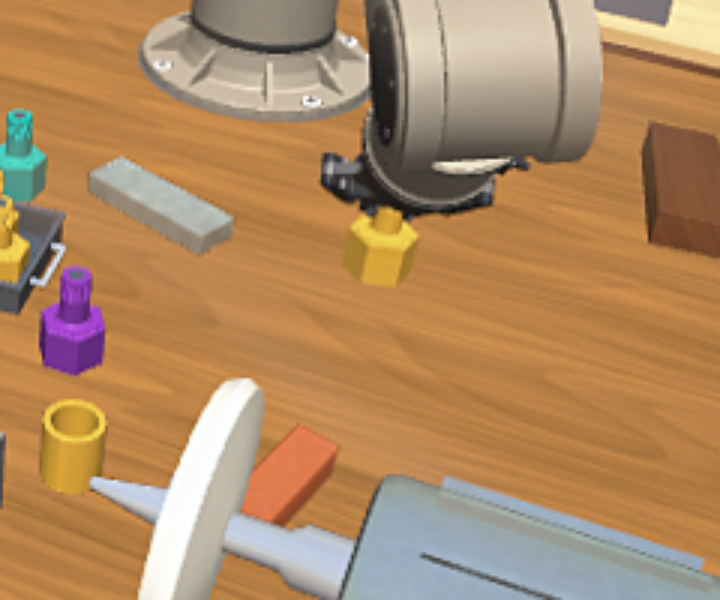

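View pics/w5.png

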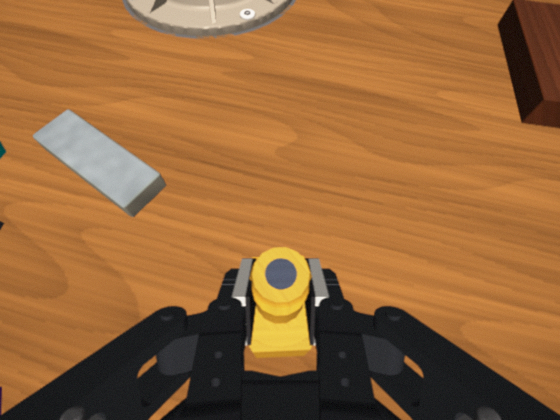

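Call:
carry_out --moves "1 0 0 -0.2 -0.0056 0.0058 0;1 0 0 -0.2 0 0 0;1 0 0 -0.2 0 0 0;1 0 0 -0.1 0 0 0;1 0 0 0 0 0 0"

```text
t: 6.77
ee_pos: [0.4894, 0.2446, 0.0801]
eef_rot: [[-0.258, 0.701, -0.665], [0.966, 0.185, -0.179], [-0.002, -0.688, -0.725]]
wrist_force: [0.3, -1.2, -4.5]
opening: 0.0235
```

```bash
python3 up.py; python3 - <<'E'
from h import *
p=cams.capture('scene'); c=p['img'][160:280,340:480]; cv2.imwrite('pics/s6.png',cv2.resize(c,None,fx=5,fy=5))
E
```

```text
axis [-0.03678491 -0.0072388   0.99920992] deg 2.1485452304175414 share [-0.00230472  0.01171175  0.        ] pos [0.48937511 0.24456804 0.08007071] [-0.46427028  0.83007216 -0.03720916  1.49174136 -0.13455896  1.56394392
  1.38418426]
```

View pics/s6.png

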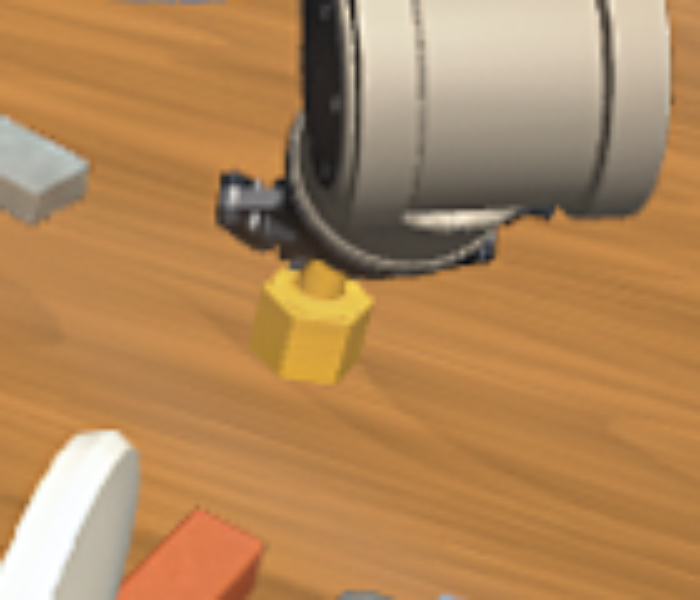

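Call:
carry_out --moves "1 0 0 -0.08 -0.0023 0.0117 0;1 0 0 -0.05 0 0.002 0;1 0 0 0 0 0 0"

```text
t: 7.07
ee_pos: [0.4909, 0.2457, 0.0728]
eef_rot: [[-0.259, 0.677, -0.689], [0.966, 0.183, -0.183], [0.003, -0.713, -0.701]]
wrist_force: [0.6, -0.3, -4.4]
opening: 0.0232
```

```bash
python3 up.py
```

```text
axis [-0.00200894 -0.00314141  0.99990604] deg 0.21364772251167793 share [-0.00099995  0.00063947  0.        ] pos [0.49093025 0.24573386 0.07275195] [-0.46016668  0.86217117 -0.03914453  1.46518321 -0.1396721   1.59228063
  1.39006994]
```

Call:
carry_out --moves "1 0 0 -0.06 0 0 0;1 0 0 -0.04 0 0 0;1 0 0 -0.02 0 0 0;1 0 0 0 0 0 0"

```text
t: 7.4
ee_pos: [0.4921, 0.2462, 0.0626]
eef_rot: [[-0.259, 0.682, -0.684], [0.966, 0.185, -0.181], [0.003, -0.708, -0.706]]
wrist_force: [-0.1, 0.5, -5.7]
opening: 0.0237
```

```bash
python3 up.py
```

```text
axis [-0.00904816 -0.00539277  0.99985751] deg 0.6035266256298759 share [-0.0017166   0.00288017  0.        ] pos [0.49209845 0.24622552 0.06256756] [-0.46033883  0.8721582  -0.03917848  1.46701298 -0.13836835  1.57324416
  1.39179103]
```

Call:
carry_out --moves "1 0 0 -0.02 -0.0017 0.003 0;1 0 0 -0.02 0 0.001 0;1 0 0 0 0 0 0"

```text
t: 7.65
ee_pos: [0.4932, 0.2463, 0.0627]
eef_rot: [[-0.259, 0.672, -0.694], [0.966, 0.181, -0.185], [0.001, -0.718, -0.696]]
wrist_force: [-0.2, 1.2, -5.1]
opening: 0.0231
```

Call:
carry_out --moves "1 0 0 -0.04 0 0 0;1 0 0 -0.03 0 0 0;1 0 0 0 0 0 0"

```text
t: 7.9
ee_pos: [0.4939, 0.2461, 0.0629]
eef_rot: [[-0.259, 0.67, -0.696], [0.966, 0.181, -0.185], [0.002, -0.72, -0.694]]
wrist_force: [-0.1, 0.3, -5.8]
opening: 0.0234
```

```bash
python3 up.py;python3 - <<'E'
from h import *
p=cams.capture('scene'); c=p['img'][180:280,340:460]; cv2.imwrite('pics/s7.png',cv2.resize(c,None,fx=6,fy=6))
E
```

```text
axis [ 7.79735510e-03 -2.16111581e-07  9.99882594e-01] deg 0.44676006570633864 share [-6.87911499e-08 -2.48200036e-03  0.00000000e+00] pos [0.4938769  0.24611041 0.06285265] [-0.45890064  0.88448948 -0.03848271  1.4508348  -0.13953553  1.59484153
  1.39234786]
```

View pics/s7.png

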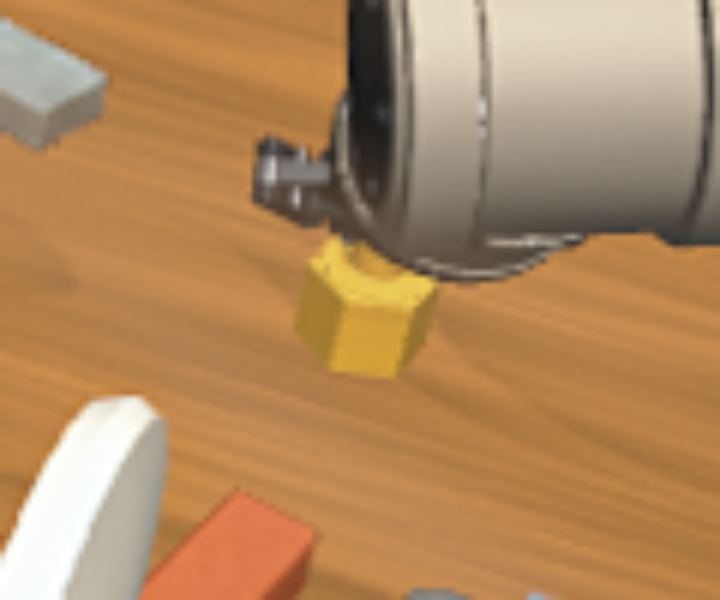

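Call:
carry_out --moves "1 -0.02 0 -0.08 0 -0.002 0;1 0 0 0 0 0 0"

```text
t: 8.12
ee_pos: [0.4939, 0.2455, 0.0567]
eef_rot: [[-0.258, 0.677, -0.689], [0.966, 0.18, -0.185], [-0.001, -0.714, -0.701]]
wrist_force: [0.4, 0.0, -5.7]
opening: 0.0232
```

```bash
python3 up.py; python3 -c "
from h import *
s=get_state();print(s['effort'],s['wrist_force'],s['wrist_torque'])
p=cams.capture('wrist');save(p,'w8.png')"
```

```text
axis [-2.43026826e-03  5.99305574e-04  9.99909863e-01] deg 0.1434156287506142 share [ 0.00019077  0.00077358 -0.        ] pos [0.49388987 0.24547146 0.05669942] [-0.46013745  0.88622959 -0.03742078  1.45786289 -0.13687925  1.57690456
  1.3910886 ]
[-3.01666735e-01 -1.29266410e+02  1.70718357e+00 -3.42193615e+01
 -1.00701258e+00  5.57992101e+00 -1.07788725e-02] [ 0.37886695  0.02568912 -5.65240552] [ 0.4330415  -1.49625588  0.01217836]
```

View pics/w8.png

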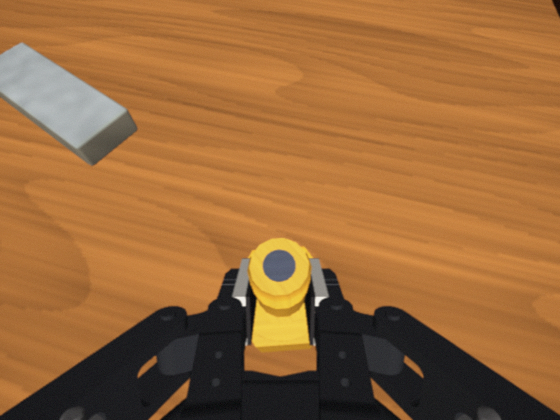

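```bash
python3 - <<'E'
from h import *
s=get_state();p=cams.capture('wrist')
hsv=cv2.cvtColor(p['img'],cv2.COLOR_BGR2HSV); br=(hsv[...,1]>150)&(hsv[...,2]>120)&(hsv[...,0]>18)&(hsv[...,0]<32)
m=np.zeros((420,560),bool);m[225:355,225:330]=1
X,uv=cloud(p,m,s)
for r in range(235,350,6):
    k=(uv[:,1]==r)&(abs(uv[:,0]-280)<2); print(r,np.round(X[k].mean(0),4), p['img'][r,280])
E
```

```text
235 [ 0.4459  0.2341 -0.0005] [ 65 123 192]
241 [0.4861 0.2448 0.0862] [ 72 196 235]
247 [0.4883 0.2454 0.0855] [ 76 201 237]
253 [0.491  0.2461 0.0861] [114  98  94]
259 [0.4933 0.2467 0.0855] [111  92  86]
265 [0.4958 0.2473 0.0861] [117 100  94]
271 [0.4981 0.2479 0.0859] [113  94  90]
277 [0.5004 0.2485 0.0857] [119 100  96]
283 [0.5026 0.2491 0.0856] [ 73 196 235]
289 [0.5049 0.2497 0.086 ] [ 73 199 236]
295 [0.5068 0.2502 0.0848] [ 51 169 224]
301 [0.5076 0.2504 0.0786] [ 63 196 235]
307 [0.5074 0.2504 0.0663] [ 64 194 235]
313 [0.5071 0.2503 0.0514] [ 44 136 191]
319 [0.5082 0.2506 0.0425] [ 75 201 237]
325 [0.5107 0.2512 0.0407] [ 77 205 239]
331 [0.5136 0.252  0.0418] [ 79 202 238]
337 [0.5161 0.2527 0.0408] [ 77 204 239]
343 [0.5186 0.2533 0.0394] [ 73 200 235]
349 [0.5192 0.2535 0.0156] [ 35 129 182]
```

By wrist depth, the neck top is level at 0.086 and the hexagon top is at 0.041, so the base is on the bench. I'm releasing it.

Call:
carry_out --moves "0.5 0 0 0 0 0 0;0.2 0 0 0 0 0 0;-0.2 0 0 0 0 0 0;-1 0 0 0 0 0 0;-1 0 0 0 0 0 0;-1 0 0 0 0 0 0"

```text
t: 8.72
ee_pos: [0.4926, 0.2462, 0.0555]
eef_rot: [[-0.259, 0.675, -0.691], [0.966, 0.181, -0.185], [-0.0, -0.716, -0.698]]
wrist_force: [-0.3, -0.6, 0.2]
opening: 0.0805
```

```bash
python3 - <<'E'
from h import *
s=get_state();p=cams.capture('wrist');save(p,'w9.png')
m=np.zeros((420,560),bool);m[225:355,225:330]=1
X,uv=cloud(p,m,s)
for r in range(235,350,9):
    k=(uv[:,1]==r)&(abs(uv[:,0]-280)<2); print(r,np.round(X[k].mean(0),4), p['img'][r,280])
E
```

```text
235 [ 0.4446  0.2347 -0.0008] [ 59 119 185]
244 [0.4859 0.2456 0.0847] [ 65 186 228]
253 [0.4895 0.2466 0.0843] [107  89  84]
262 [0.4933 0.2476 0.0848] [109  92  88]
271 [0.4969 0.2485 0.0852] [106  86  83]
280 [0.5003 0.2494 0.0852] [109  91  81]
289 [0.5035 0.2503 0.0844] [ 73 193 231]
298 [0.5063 0.251  0.0825] [ 49 168 227]
307 [0.5068 0.2512 0.0693] [ 59 191 231]
316 [0.5066 0.2511 0.0485] [ 41 132 183]
325 [0.5094 0.2519 0.041 ] [ 72 194 233]
334 [0.5133 0.2529 0.0398] [ 71 193 232]
343 [0.5174 0.254  0.0407] [ 64 188 229]
```

View pics/w9.png

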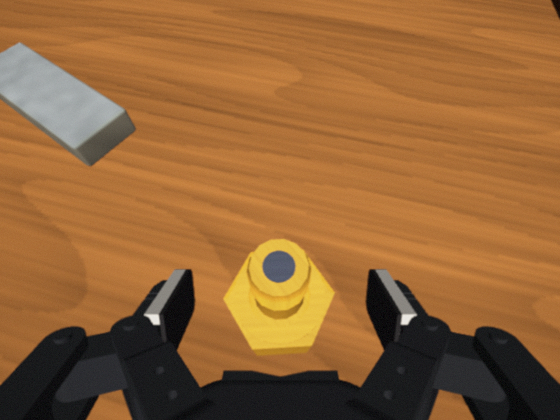

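It stands free and upright. Now back off along the tool axis, then turn the tool vertical.

Call:
carry_out --moves "-1 0.17 0.045 0.175 0 0 0;-1 0.2 0.05 0.2 0 0 0;-1 0.2 0.05 0.2 0 0 0;-1 0.15 0.05 0.3 0.0101 -0.0376 0;-1 -0.1 0 0.35 0.0101 -0.0376 0;-1 -0.15 0 0.3 0.0101 -0.0376 0;-1 -0.15 0 0.2 0.0101 -0.0376 0;-1 -0.15 0 0 0.0101 -0.0376 0"

```text
t: 9.43
ee_pos: [0.5125, 0.2643, 0.2191]
eef_rot: [[-0.253, 0.948, -0.193], [0.968, 0.247, -0.052], [-0.002, -0.2, -0.98]]
wrist_force: [-0.5, 0.5, 0.5]
opening: 0.0856
```

Call:
carry_out --moves "-1 -0.1 0 0 0.0101 -0.0376 0;-1 0 0 0 0.005 -0.019 0;-1 0 0 0 0 0 0"

```text
t: 9.68
ee_pos: [0.4983, 0.265, 0.225]
eef_rot: [[-0.256, 0.967, -0.004], [0.967, 0.256, 0.003], [0.004, -0.003, -1.0]]
wrist_force: [1.0, 1.2, 0.1]
opening: 0.0851
```

```bash
cat > meas.py <<'E'
from h import *
import sys
from scipy.optimize import least_squares
def hexfit(p,s,c0,ztop,rad=.05):
    """fit hexagon top face outline by depth points at height ztop-.04.. and neck"""
    X,uv=cloud(p,np.ones((420,560),bool),s)
    near=np.hypot(X[:,0]-c0[0],X[:,1]-c0[1])<.034
    neck=X[near&(abs(X[:,2]-ztop)<.004)]
    (cx,cy),r=cv2.minEnclosingCircle((neck[:,:2]*1000).astype(np.float32))
    hx=X[near&(abs(X[:,2]-(ztop-.045))<.0025)]
    return neck[:,:2].mean(0),(cx,cy,r),neck[:,2].mean(),hx,len(neck)
E
python3 - <<'E'
from meas import *
s=get_state();p=cams.capture('wrist');save(p,'w10.png');print(s['ee_pos'],s['eef_rot'][0],s['joint_positions'])
n,c,z,hx,l=hexfit(p,s,(.495,.248),.085); print(n,c,z,l,len(hx))
h=cv2.convexHull((hx[:,:2]*1000).astype(np.float32)).reshape(-1,2)
# hex yaw fit: minimise support width variation
A=np.radians(np.arange(0,60,.5)); w=[]
for a in A:
    tot=0
    for k in range(3):
        d=np.array([np.cos(a+k*np.pi/3),np.sin(a+k*np.pi/3)]); q=h@d; tot+=q.max()-q.min()
    w.append(tot/3)
i=int(np.argmin(w)); print('flat normal deg',np.degrees(A[i]),'width',w[i])
a=A[i]
mid=[ (lambda q:(q.max()+q.min())/2)(h@np.array([np.cos(a+k*np.pi/3),np.sin(a+k*np.pi/3)])) for k in range(3)]
D=np.array([[np.cos(a+k*np.pi/3),np.sin(a+k*np.pi/3)] for k in range(3)]); print(np.linalg.lstsq(D,np.array(mid),rcond=None)[0])
p=cams.capture('scene'); c=p['img'][130:280,200:480]; cv2.imwrite('pics/s10.png',cv2.resize(c,None,fx=2.8,fy=2.8))
E
```

```text
[0.49826261 0.26500079 0.22504854] [-0.25619607  0.9666165  -0.00401386] [-0.57556117  0.26292105 -0.02912061  1.86894     0.00318257  1.01135772
  1.22451124]
[0.49410017 0.24675805] (494.7170104980469, 246.8530731201172, 12.76276969909668) 0.08445683254309669 599 1203
flat normal deg 18.0 width 50.05241760024094
[495.0235826  246.75785161]
```

View pics/w10.png

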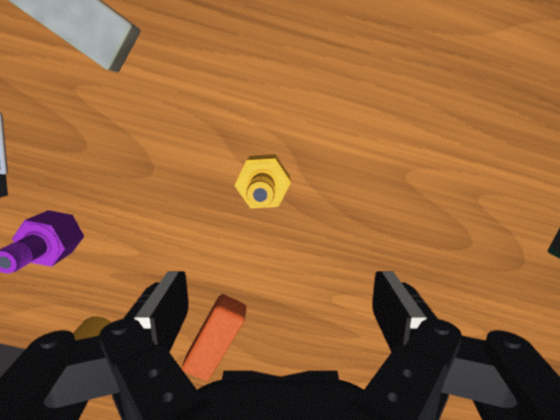

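View pics/s10.png

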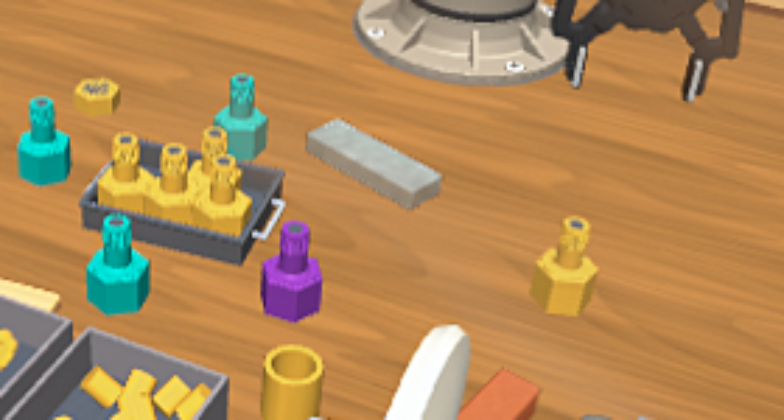

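Bonnet at (0.495, 0.247), flat normal at 18° (50.05 mm width, OK). If I turn the jaws to 108° before gripping, a later yaw of about −101° lines up both the jaws (along tray x) and the flats.

Call:
carry_out --moves "-1 -0.03 -0.18 -0.2 0 0 0.0178;-1 0 0 -0.3 0 0 0;-1 0 0 -0.3 0 0 0;-1 0 0 0 0 0 0"

```text
t: 10.12
ee_pos: [0.5005, 0.2471, 0.1417]
eef_rot: [[-0.309, 0.951, -0.016], [0.951, 0.309, -0.001], [0.004, -0.016, -1.0]]
wrist_force: [-1.0, -0.7, -0.9]
opening: 0.0854
```

Call:
carry_out --moves "-1 -0.055 0 -0.1 0 -0.005 0;-1 0 0 -0.25 0 0 0;-1 0 0 -0.25 0 0 0;-1 0 0 0 0 0 0"

```text
t: 10.45
ee_pos: [0.4989, 0.2472, 0.0795]
eef_rot: [[-0.305, 0.952, -0.009], [0.952, 0.305, -0.006], [-0.003, -0.01, -1.0]]
wrist_force: [-0.2, 0.1, 0.1]
opening: 0.0851
```

Call:
carry_out --moves "-1 -0.05 0 0 0 -0.003 0;-1 -0.02 0 -0.12 0.002 -0.002 0;-1 0 0 -0.1 0 0 0;-1 0 0 0 0 0 0"

```text
t: 10.78
ee_pos: [0.4947, 0.2485, 0.0602]
eef_rot: [[-0.303, 0.953, 0.006], [0.953, 0.303, -0.0], [-0.002, 0.006, -1.0]]
wrist_force: [-0.3, -0.6, -0.0]
opening: 0.0856
```

```bash
python3 - <<'E'
from h import *
s=get_state();p=cams.capture('wrist');save(p,'w11.png');print(s['ee_pos'],s['eef_rot'])
E
```

```text
[0.49468488 0.24846483 0.06022776] [[-3.02676300e-01  9.53072553e-01  6.30599902e-03]
 [ 9.53091490e-01  3.02682361e-01 -7.10111424e-06]
 [-1.91548255e-03  6.00804466e-03 -9.99980117e-01]]
```

View pics/w11.png

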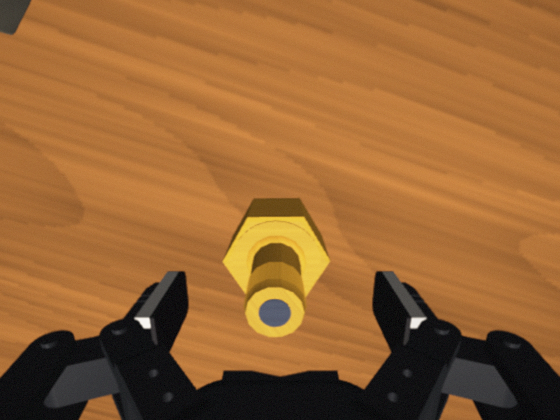

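Call:
carry_out --moves "0 0 0 -0.03 0 0 0;0.4 0 0 0 0 0 0;1 0 0 0 0 0 0;1 0 0 0 0 0 0;1 0 0 0 0 0 0;1 0 0 0 0 0 0;1 0 0 0 0 0 0" --squeeze 90

```text
t: 11.42
ee_pos: [0.497, 0.2494, 0.0614]
eef_rot: [[-0.302, 0.953, 0.01], [0.953, 0.302, 0.002], [-0.001, 0.01, -1.0]]
wrist_force: [1.0, 1.1, -3.8]
opening: 0.0236
```

Call:
carry_out --moves "1 0 0 0.3 0 0 0;1 0 0 0.4 0 0 0;1 0 0 0.4 0 0 0;1 0.02 -0.1 0.4 0 0 0;1 0.05 -0.25 0.3 0 0 -0.037;1 0.05 -0.3 0.1 0 0 -0.037;1 0.05 -0.35 0 0 0 -0.037;1 0.05 -0.35 0 0 0 -0.037"

```text
t: 12.08
ee_pos: [0.5124, 0.1157, 0.2574]
eef_rot: [[0.158, 0.988, 0.001], [0.988, -0.158, 0.003], [0.003, 0.001, -1.0]]
wrist_force: [1.6, -0.3, -5.1]
opening: 0.0239
```

Call:
carry_out --moves "1 0.05 -0.35 0 0 0 -0.037;1 0.05 -0.35 0 0 0 -0.037;1 0.05 -0.35 0 0 0 -0.037;1 0.05 -0.35 0 0 0 -0.037;1 0.05 -0.35 0 0 0 -0.037;1 0.05 -0.35 0 0 0 -0.037;1 0.05 -0.35 0 0 0 -0.037;1 0.05 -0.35 0 0 0 -0.037"

```text
t: 12.75
ee_pos: [0.5486, -0.1775, 0.2573]
eef_rot: [[0.906, 0.423, 0.002], [0.423, -0.906, 0.002], [0.003, -0.001, -1.0]]
wrist_force: [0.9, 0.9, -5.6]
opening: 0.0238
```

Call:
carry_out --moves "1 0 -0.35 0 0 0 -0.037;1 0 -0.35 0 0 0 -0.037;1 0 -0.3 0 0 0 -0.03;1 0 0 0 0 0 0;1 0 0 0 0 0 0"

```text
t: 13.17
ee_pos: [0.5447, -0.2906, 0.2553]
eef_rot: [[0.997, 0.076, -0.002], [0.076, -0.997, -0.001], [-0.002, 0.001, -1.0]]
wrist_force: [0.9, 0.8, -5.7]
opening: 0.0239
```

```bash
python3 - <<'E'
from h import *
s=get_state();p=cams.capture('wrist');save(p,'w12.png');print(s['ee_pos'],s['eef_rot'],s['joint_positions'])
X,uv=cloud(p,np.ones((420,560),bool),s)
k=(X[:,2]>.083)&(X[:,2]<.1)&(abs(X[:,0]-.545)<.08)&(abs(X[:,1]+.126)<.1)
im=np.zeros((420,560),np.uint8); im[uv[k][:,1],uv[k][:,0]]=1
n,l,st,c=cv2.connectedComponentsWithStats(im)
for i in range(1,n):
    if st[i,4]>50:
        q=X[k][l[uv[k][:,1],uv[k][:,0]]==i]; print(st[i,4],c[i],q.mean(0),cv2.minEnclosingCircle((q[:,:2]*1000).astype(np.float32)))
E
```

```text
[ 0.54469292 -0.29058034  0.25527629] [[ 0.99708898  0.07622849 -0.00167089]
 [ 0.0762264  -0.99708971 -0.00127977]
 [-0.00176358  0.00114867 -0.99999779]] [-0.02377171  0.34869452  0.52526678  1.74575611 -0.19135429  1.09950068
  0.63918156]
602 [320.2641196    9.67607973] [ 0.56626829 -0.12878784  0.08904732] ((566.5217895507812, -124.7744369506836), 13.02928352355957)
740 [320.20405405  70.23513514] [ 0.57122728 -0.17498237  0.08932203] ((571.63427734375, -174.55955505371094), 13.039115905761719)
```

View pics/w12.png

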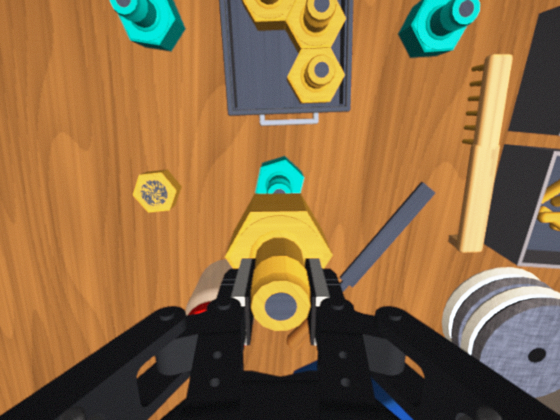

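Call:
carry_out --moves "1 -0.03 0.3 0 0 0 0;1 -0.03 0.3 0 0 0 0;1 0 0.05 0 0 0 0;1 0 0 0 0 0 0;1 0 0 0 0 0 0"

```text
t: 13.63
ee_pos: [0.537, -0.2198, 0.2539]
eef_rot: [[0.997, 0.083, -0.004], [0.083, -0.997, -0.0], [-0.004, -0.0, -1.0]]
wrist_force: [1.2, -0.8, -5.1]
opening: 0.0242
```

```bash
cat > tray.py <<'E'
from h import *
import sys
s=get_state();p=cams.capture('wrist');save(p,sys.argv[1]);print(np.round(s['ee_pos'],4),np.round(s['eef_rot'],4).tolist())
X,uv=cloud(p,np.ones((420,560),bool),s)
k=(X[:,2]>.083)&(X[:,2]<.1)&(abs(X[:,0]-.545)<.08)&(abs(X[:,1]+.126)<.1)
im=np.zeros((420,560),np.uint8); im[uv[k][:,1],uv[k][:,0]]=1
n,l,st,c=cv2.connectedComponentsWithStats(im)
C=[]
for i in range(1,n):
    if st[i,4]>150:
        q=X[k][l[uv[k][:,1],uv[k][:,0]]==i]; q=q[q[:,2]>.0865]
        cc,r=cv2.minEnclosingCircle((q[:,:2]*1000).astype(np.float32)); C.append(cc); print(st[i,4],c[i].round(),np.round(q.mean(0),4),np.round(cc,1),round(r,1))
C=np.array(C)
# hex top faces (z ~ .045)
hm=(abs(X[:,2]-.045)<.003)
for cc in C:
    q=X[hm&(np.hypot(X[:,0]*1000-cc[0],X[:,1]*1000-cc[1])<25.5)]
    print(cc,len(q),q[:,2].mean() if len(q) else 0)
# rim/floor
fl=X[(abs(X[:,0]-.545)<.1)&(abs(X[:,1]+.126)<.11)]
print('rim pts',((abs(fl[:,2]-.033)<.003)).sum())
rim=fl[abs(fl[:,2]-.033)<.003]
if len(rim)>50: print(cv2.minAreaRect((rim[:,:2]*1000).astype(np.float32)))
E
python3 tray.py w13.png
```

```text
[ 0.537  -0.2198  0.2539] [[0.9965, 0.0833, -0.0045], [0.0833, -0.9965, -0.0001], [-0.0045, -0.0003, -1.0]]
803 [322.  33.] [ 0.5604 -0.0747  0.0896] [560.5 -74.4] 12.7
723 [272.  66.] [ 0.5204 -0.1042  0.0896] [ 520.5 -104.1] 12.4
679 [321.  95.] [ 0.5657 -0.1242  0.0895] [ 565.9 -124.3] 12.5
602 [321. 152.] [ 0.571  -0.1737  0.0895] [ 571.4 -174.2] 12.6
[560.49914551 -74.37210846] 1344 0.045340828160980895
[ 520.54168701 -104.12911987] 1365 0.04528200443046993
[ 565.87628174 -124.30133057] 1304 0.04523295123839762
[ 571.41937256 -174.22515869] 1119 0.04525011395208753
rim pts 3611
((538.716552734375, -126.91828918457031), (131.92881774902344, 172.16339111328125), 6.011865615844727)
```

View pics/w13.png

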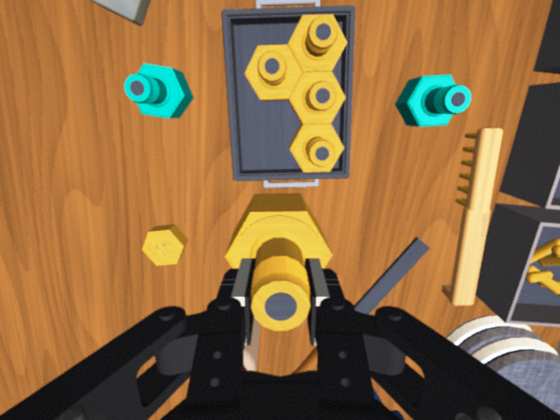

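```bash
cat > held.py <<'E'
from h import *
s=get_state();p=cams.capture('wrist');R=np.array(s['eef_rot'])
X,uv=cloud(p,np.ones((420,560),bool),s)
T=(X-s['ee_pos'])@R   # tool coords
near=(np.hypot(T[:,0],T[:,1])<.045)
# neck top: T z ~ -(85-61)=-.024
nt=T[near&(abs(T[:,2]+.024)<.004)&(uv[:,1]>265)&(uv[:,1]<335)&(abs(uv[:,0]-281)<40)]
print('neck top',len(nt),nt.mean(0),cv2.minEnclosingCircle((nt[:,:2]*1000).astype(np.float32)))
m=(uv[:,1]>200)&(uv[:,1]<232)&(abs(uv[:,0]-280)<20)
q=T[m]; c=q.mean(0); n=np.linalg.svd(q-c)[2][2]; print('side/top?',c,n,np.abs((q-c)@n).max())
for r in range(190,275,6):
    k=(uv[:,1]==r)&(abs(uv[:,0]-280)<2); print(r,T[k].mean(0).round(4))
# hex flat normal in world angle
w=R@n; print('flat normal world deg',np.degrees(np.arctan2(w[1],w[0]))%180,w)
E
python3 held.py
```

```text
neck top 3079 [ 0.00045457 -0.00628647 -0.02351939] ((1.0650441646575928, -3.1910653114318848), 18.178918838500977)
side/top? [ 0.00051308 -0.02673831  0.02452642] [ 0.00554077 -0.92602515 -0.37742115] 0.005639384550721918
190 [0.0006 0.0134 0.2544]
196 [ 0.0005 -0.0303  0.0523]
202 [ 0.0005 -0.0302  0.039 ]
208 [ 0.0005 -0.03    0.0278]
214 [ 0.0007 -0.0285  0.0222]
220 [ 0.0005 -0.0259  0.0201]
226 [ 0.0005 -0.0226  0.0203]
232 [ 0.0005 -0.0195  0.0199]
238 [ 0.0005 -0.0173  0.017 ]
244 [ 0.0005 -0.0171  0.0099]
250 [ 0.0004 -0.0167  0.0036]
256 [ 0.0004 -0.0172 -0.0041]
262 [ 0.0004 -0.0175 -0.0107]
268 [ 0.0004 -0.0163 -0.0141]
274 [ 0.0004 -0.0169 -0.0203]
flat normal world deg 94.31052151455701 [-0.06959914  0.92337099  0.37754731]
```

```bash
sed -i 's/uv\[:,1\]>200)&(uv\[:,1\]<232)/uv[:,1]>196)\&(uv[:,1]<209)/' held.py; python3 held.py | grep -v '^2'
```

```text
neck top 3066 [ 0.00045326 -0.00624263 -0.02348919] ((0.7962526082992554, -3.5245556831359863), 18.013086318969727)
side/top? [ 0.0004862  -0.03013341  0.03846592] [-0.00663189 -0.99992307 -0.01048235] 0.00054428534535944
190 [0.0006 0.0134 0.2545]
196 [ 0.0005 -0.0301  0.053 ]
flat normal world deg 95.05511766754135 [-0.08810941  0.99605824  0.0102332 ]
```

Call:
carry_out --moves "1 -0.06 0.3 -0.2 0 0 0.006;1 -0.06 0.25 -0.3 0 0 0;1 0 0.04 -0.3 0 0 0;1 0 0 0 0 0 0;1 0 0 0 0 0 0"

```text
t: 14.2
ee_pos: [0.5252, -0.166, 0.1737]
eef_rot: [[0.996, 0.094, 0.0], [0.094, -0.996, -0.004], [-0.0, 0.004, -1.0]]
wrist_force: [0.4, -0.1, -4.1]
opening: 0.0238
```

```bash
python3 tray.py w14.png; python3 held.py | grep -v '^2'
```

```text
[ 0.5252 -0.166   0.1737] [[0.9956, 0.0939, 0.0002], [0.0939, -0.9956, -0.0042], [-0.0002, 0.0042, -1.0]]
1270 [346.  96.] [ 0.56   -0.074   0.0896] [560.4 -74.3] 12.6
1165 [280. 136.] [ 0.5197 -0.1034  0.0895] [ 519.7 -103.8] 12.6
1058 [343. 172.] [ 0.5654 -0.1235  0.0895] [ 565.5 -123.8] 12.4
842 [341. 239.] [ 0.5712 -0.1729  0.0895] [ 571.  -173.5] 12.6
[560.42034912 -74.32561493] 2040 0.04526113689139916
[ 519.73303223 -103.79090118] 2047 0.04520295796427221
[ 565.48504639 -123.75899506] 1673 0.04525839613538965
[ 570.9755249  -173.54512024] 1003 0.045287521315673145
rim pts 4248
((538.4940795898438, -126.46820068359375), (131.79592895507812, 171.38658142089844), 5.918623447418213)
neck top 3079 [ 0.00042216 -0.00628196 -0.02351801] ((0.8394546508789062, -3.3076491355895996), 18.12400245666504)
side/top? [ 0.0005389  -0.03014683  0.03844373] [-0.00536645 -0.99995259 -0.0081254 ] 0.0006014362043038589
190 [ 0.0006 -0.0066  0.1692]
196 [ 0.0005 -0.0304  0.0518]
flat normal world deg 95.680562623743 [-0.09898141  0.99508148  0.00394189]
```

View pics/w14.png

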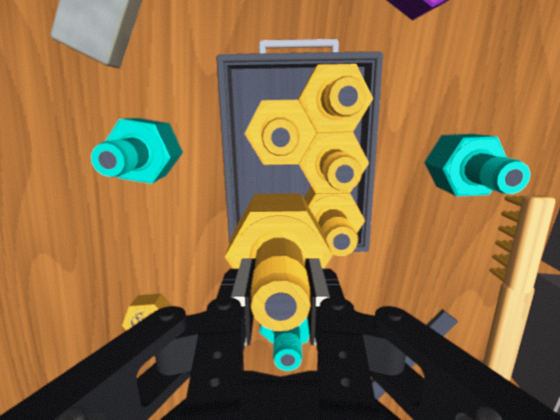

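Call:
carry_out --moves "1 -0.02 0.06 -0.1 0 0 0.002;1 0 0 -0.25 0 0 0;1 0 0 -0.25 0 0 0;1 0 0 -0.1 0 0 0;1 0 0 0 0 0 0"

```text
t: 14.72
ee_pos: [0.5276, -0.1636, 0.1073]
eef_rot: [[0.995, 0.097, 0.013], [0.097, -0.995, -0.006], [0.012, 0.007, -1.0]]
wrist_force: [-1.2, -0.5, -5.4]
opening: 0.0239
```

```bash
python3 tray.py w15.png; python3 held.py | grep -v '^2'
```

```text
[ 0.5276 -0.1636  0.1073] [[0.9952, 0.0967, 0.013], [0.0968, -0.9953, -0.0062], [0.0123, 0.0074, -0.9999]]
2619 [369.  94.] [ 0.56   -0.074   0.0896] [560.2 -74.3] 12.7
2278 [274. 150.] [ 0.5197 -0.1032  0.0895] [ 519.8 -103.6] 12.7
2017 [361. 200.] [ 0.5652 -0.1234  0.0895] [ 565.5 -123.9] 12.7
3755 [278. 236.] [ 0.5248 -0.1475  0.0888] [ 526.7 -155.4] 25.6
1354 [359. 286.] [ 0.5722 -0.172   0.0895] [ 571.  -173.9] 12.8
[560.22888184 -74.27164459] 3298 0.04528874975907617
[ 519.82958984 -103.58537292] 3287 0.04515819817755241
[ 565.47491455 -123.85758972] 2752 0.04528728740529222
[ 526.69122314 -155.38555908] 24 0.04647601536171978
[ 570.96209717 -173.90306091] 1326 0.04537334126251224
rim pts 7229
((538.6567993164062, -126.71099853515625), (131.93458557128906, 171.5074920654297), 6.108211040496826)
neck top 3076 [ 0.00044392 -0.00626281 -0.02353444] ((0.792052686214447, -3.282566547393799), 18.096179962158203)
side/top? [ 0.00049157 -0.03014922  0.0383967 ] [-0.00517645 -0.99994618 -0.00899137] 0.0005252989699569384
190 [ 0.0006 -0.022   0.1032]
196 [ 0.0005 -0.0305  0.0515]
flat normal world deg 95.8491462909308 [-0.10190954  0.99479278  0.00133013]
```

View pics/w15.png

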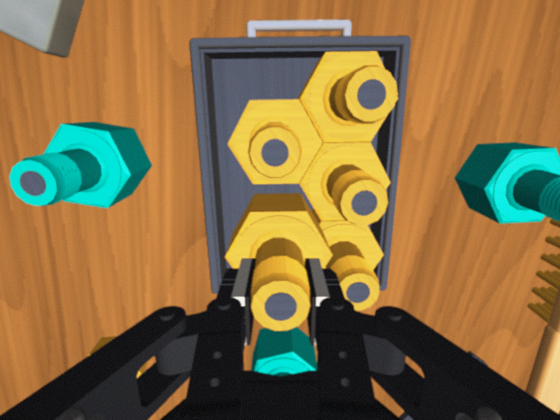

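Call:
carry_out --moves "1 -0.035 0.045 0.03 -0.0013 0.004 0.001;1 -0.01 0 0 0 0 0;1 0 0 0 0 0 0"

```text
t: 15.07
ee_pos: [0.525, -0.1596, 0.1155]
eef_rot: [[0.995, 0.099, 0.005], [0.099, -0.995, -0.011], [0.004, 0.012, -1.0]]
wrist_force: [-0.8, 0.1, -5.8]
opening: 0.0238
```

Call:
carry_out --moves "1 -0.025 0 -0.08 0 0.002 0;1 -0.01 0 -0.08 0 0.001 0;1 0 0 0 0 0 0"

```text
t: 15.32
ee_pos: [0.5224, -0.1591, 0.1002]
eef_rot: [[0.995, 0.101, -0.002], [0.101, -0.995, -0.011], [-0.003, 0.011, -1.0]]
wrist_force: [-0.9, 1.0, -5.2]
opening: 0.0237
```

Call:
carry_out --moves "1 -0.005 -0.005 -0.1 0 0.001 -0.001;1 -0.01 0 -0.1 0 0.001 0;1 0 0 0 0 0 0"

```text
t: 15.57
ee_pos: [0.5205, -0.1596, 0.0777]
eef_rot: [[0.995, 0.097, -0.009], [0.097, -0.995, -0.011], [-0.01, 0.01, -1.0]]
wrist_force: [-1.0, -0.0, -6.6]
opening: 0.024
```

Call:
carry_out --moves "1 0.015 0 -0.05 0 -0.0025 0;1 0 0 -0.04 0 0 0;1 0 0 0 0 0 0"

```text
t: 15.82
ee_pos: [0.5216, -0.1598, 0.0665]
eef_rot: [[0.995, 0.097, -0.002], [0.097, -0.995, -0.011], [-0.004, 0.011, -1.0]]
wrist_force: [-0.2, 0.9, -3.6]
opening: 0.0237
```

```bash
python3 tray.py w16.png; python3 held.py | grep -v '^2'
```

```text
[ 0.5216 -0.1598  0.0665] [[0.9953, 0.0967, -0.0024], [0.0967, -0.9953, -0.0112], [-0.0035, 0.0109, -0.9999]]
4890 [418. 101.] [ 0.5597 -0.074   0.0896] [560.2 -74. ] 12.9
3887 [288. 176.] [ 0.5196 -0.1031  0.0896] [ 519.6 -103.4] 12.6
3512 [402. 240.] [ 0.5652 -0.1233  0.0895] [ 565.8 -123.9] 13.0
4775 [280. 301.] [ 0.5215 -0.1534  0.0913] [ 521.4 -151.8] 25.4
[560.15350342 -74.00367737] 5133 0.04533807088573372
[ 519.60247803 -103.44094849] 4402 0.04525958801077893
[ 565.84375    -123.85927582] 4174 0.04533693273523039
[ 521.36395264 -151.82305908] 3059 0.04569468956022507
rim pts 9444
((538.85693359375, -127.00607299804688), (132.00120544433594, 171.86566162109375), 6.378343105316162)
neck top 3053 [ 0.00052287 -0.00620971 -0.02354409] ((0.9448559880256653, -3.8472630977630615), 17.929039001464844)
side/top? [ 0.00016977 -0.04508478 -0.01618005] [-0.11062257  0.94282426 -0.31439635] 0.0033157024185808395
190 [ 0.0005 -0.0516 -0.0229]
196 [ 0.0005 -0.0496 -0.0234]
flat normal world deg 88.89037169701197 [-0.01831352 -0.94550225  0.32510015]
```

View pics/w16.png

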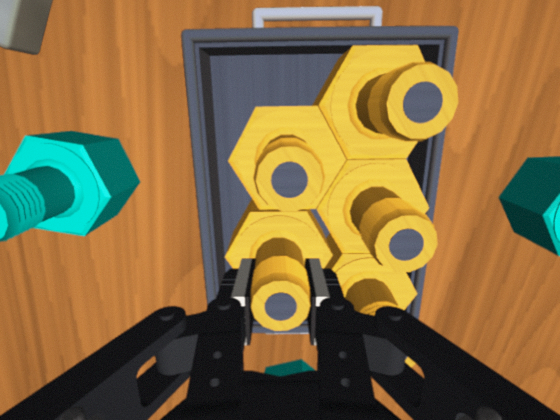

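Call:
carry_out --moves "1 0.02 0.008 0 0 0 0;1 0.015 0.008 0 0 0 0;1 0 0 0 0 0 0"

```text
t: 16.17
ee_pos: [0.5262, -0.1584, 0.068]
eef_rot: [[0.995, 0.096, -0.001], [0.096, -0.995, -0.011], [-0.002, 0.011, -1.0]]
wrist_force: [-0.1, 0.6, -5.4]
opening: 0.0238
```

Call:
carry_out --moves "1 -0.005 0 -0.035 0 0 0;1 0 0 0 0 0 0"

```text
t: 16.33
ee_pos: [0.5261, -0.1589, 0.0657]
eef_rot: [[0.995, 0.096, 0.001], [0.096, -0.995, -0.011], [-0.0, 0.011, -1.0]]
wrist_force: [-2.8, -1.5, -7.2]
opening: 0.0238
```

```bash
python3 tray.py w17.png; python3 -c "
from h import *
p=cams.capture('top');cv2.imwrite('pics/t17.png',cv2.resize(p['img'][180:275,245:355],None,fx=6,fy=6,interpolation=2))"
```

```text
[ 0.5261 -0.1589  0.0657] [[0.9954, 0.0962, 0.0007], [0.0962, -0.9953, -0.0115], [-0.0004, 0.0115, -0.9999]]
4931 [405. 103.] [ 0.5598 -0.0739  0.0896] [560.2 -74.1] 12.6
3926 [276. 178.] [ 0.5198 -0.1031  0.0895] [ 519.9 -103.7] 12.6
3510 [392. 241.] [ 0.5656 -0.1231  0.0895] [ 565.9 -124. ] 12.9
4767 [280. 302.] [ 0.5258 -0.1524  0.0911] [ 525.5 -148.3] 25.5
[560.19458008 -74.09365082] 5111 0.04534204406834423
[ 519.85668945 -103.68383026] 4428 0.04523768205857382
[ 565.87457275 -123.97116852] 4197 0.045352500309367216
[ 525.45306396 -148.26757812] 3323 0.045518686570668536
rim pts 9666
((538.77197265625, -126.9671401977539), (132.04617309570312, 171.78396606445312), 6.316883563995361)
```

View pics/w17.png

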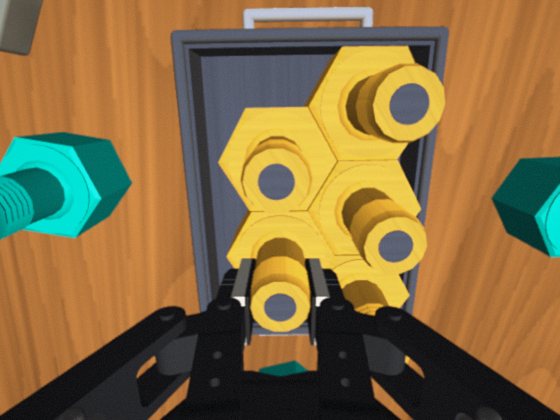

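Call:
carry_out --moves "1 0 0.005 -0.04 0 0 0;1 0 0 0 0 0 0"

```text
t: 16.6
ee_pos: [0.5269, -0.1592, 0.0634]
eef_rot: [[0.995, 0.096, 0.003], [0.096, -0.995, -0.012], [0.002, 0.012, -1.0]]
wrist_force: [-3.2, -3.2, -9.4]
opening: 0.024
```

```bash
cat > ours.py <<'E'
from h import *
s=get_state();p=cams.capture('wrist')
X,uv=cloud(p,np.ones((420,560),bool),s); print(s['wrist_force'],s['ee_pos'])
for r in range(215,335,7):
    k=(uv[:,1]==r)&(abs(uv[:,0]-280)<3); print(r,X[k].mean(0).round(4))
E
python3 ours.py
```

```text
[-3.21388161 -3.17514696 -9.35699768] [ 0.52694286 -0.15923187  0.06342963]
215 [ 0.5247 -0.1302  0.0453]
222 [ 0.525  -0.1334  0.0467]
229 [ 0.5253 -0.1372  0.0465]
236 [ 0.5256 -0.1402  0.0483]
243 [ 0.5257 -0.1412  0.0547]
250 [ 0.5257 -0.1415  0.0622]
257 [ 0.5257 -0.1421  0.0682]
264 [ 0.5257 -0.1417  0.0757]
271 [ 0.5257 -0.1422  0.081 ]
278 [ 0.5256 -0.1417  0.0875]
285 [ 0.5258 -0.1431  0.0903]
292 [ 0.526  -0.146   0.0904]
299 [ 0.5263 -0.1489  0.0907]
306 [ 0.5266 -0.1519  0.0908]
313 [ 0.5269 -0.1553  0.0906]
320 [ 0.5272 -0.1582  0.0909]
327 [ 0.5275 -0.1617  0.0906]
334 [ 0.5279 -0.1656  0.0899]
```

Call:
carry_out --moves "0.4 0 0 0 0 0 0;0.3 0 0 0 0 0 0;0.2 0 0 0 0 0 0;0.1 0 0 0 0 0 0;0.1 0 0 0 0 0 0"

```text
t: 17.07
ee_pos: [0.5285, -0.1592, 0.064]
eef_rot: [[0.995, 0.096, 0.006], [0.096, -0.995, -0.012], [0.005, 0.013, -1.0]]
wrist_force: [-0.2, 0.8, 0.3]
opening: 0.0385
```

```bash
python3 ours.py; python3 tray.py w18.png
```

```text
[-0.22142592  0.76279914  0.29336665] [ 0.52846333 -0.15920056  0.06395575]
215 [ 0.5263 -0.1303  0.0455]
222 [ 0.5266 -0.1338  0.046 ]
229 [ 0.527  -0.1378  0.0452]
236 [ 0.5272 -0.1403  0.0487]
243 [ 0.5272 -0.1407  0.0564]
250 [ 0.5272 -0.1408  0.0641]
257 [ 0.5271 -0.1408  0.0713]
264 [ 0.527  -0.1402  0.0791]
271 [ 0.5271 -0.141   0.0836]
278 [ 0.527  -0.1412  0.0889]
285 [ 0.5273 -0.1436  0.0899]
292 [ 0.5276 -0.1469  0.0895]
299 [ 0.5279 -0.1498  0.0897]
306 [ 0.5281 -0.153   0.0898]
313 [ 0.5284 -0.156   0.09  ]
320 [ 0.5287 -0.1593  0.0899]
327 [ 0.5291 -0.1631  0.0894]
334 [ 0.534  -0.2118  0.0327]
[ 0.5285 -0.1592  0.0639] [[0.9954, 0.0957, 0.006], [0.0957, -0.9953, -0.0121], [0.0048, 0.0126, -0.9999]]
5084 [400. 101.] [ 0.5598 -0.0739  0.0896] [560.  -74.1] 12.6
4084 [270. 176.] [ 0.5198 -0.1026  0.0895] [ 519.9 -103. ] 12.6
3615 [390. 241.] [ 0.5665 -0.1227  0.0895] [ 566.8 -123.3] 12.7
3012 [276. 300.] [ 0.5266 -0.1517  0.0894] [ 526.6 -152.8] 12.8
1077 [222. 308.] [ 0.5064 -0.1546  0.0933] [ 503.4 -159.1] 13.4
1078 [337. 307.] [ 0.5497 -0.1505  0.0932] [ 553.7 -154.9] 13.5
[560.0189209  -74.06629944] 5250 0.045321841925896625
[ 519.86688232 -103.04401398] 4541 0.04522319090362328
[ 566.81103516 -123.27261353] 4315 0.04532274587840704
[ 526.63317871 -152.79042053] 3557 0.045346590198614575
[ 503.41049194 -159.11373901] 1266 0.045326641852628524
[ 553.68530273 -154.91777039] 3177 0.04518748489203548
rim pts 9865
((538.6177978515625, -127.38108825683594), (131.9835968017578, 172.13185119628906), 6.221004962921143)
```

View pics/w18.png

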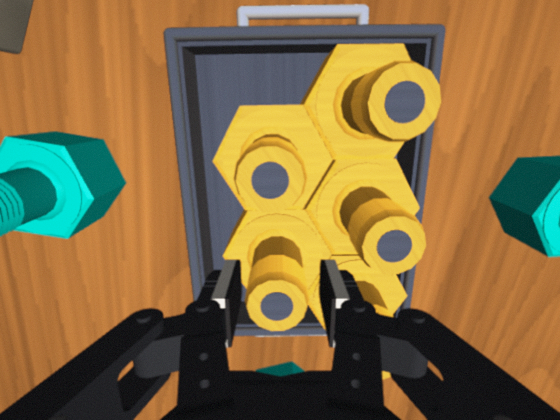

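Call:
carry_out --moves "0 -0.015 0 0 0 0 0;0 0 0 0.1 0 0 0;0 0 0 0.2 0 0 0;0 0 0 0.3 0 0 0;0 0 -0.1 0.4 0 0 0;0 0 -0.25 0.2 0 0 0;0 0 -0.2 0 0 0 0;0 0 0 0 0 0 0"

```text
t: 17.83
ee_pos: [0.5248, -0.2153, 0.1933]
eef_rot: [[0.995, 0.098, 0.005], [0.098, -0.995, -0.013], [0.003, 0.013, -1.0]]
wrist_force: [-1.2, 0.6, -0.4]
opening: 0.0425
```

```bash
cat > fin.py <<'E'
from h import *
import sys,itertools
s=get_state();p=cams.capture('wrist');save(p,sys.argv[1]);print(np.round(s['ee_pos'],4),s['wrist_force'])
X,uv=cloud(p,np.ones((420,560),bool),s)
k=(X[:,2]>.0865)&(X[:,2]<.093)&(abs(X[:,0]-.545)<.08)&(abs(X[:,1]+.126)<.1)
im=np.zeros((420,560),np.uint8); im[uv[k][:,1],uv[k][:,0]]=1
n,l,st,c=cv2.connectedComponentsWithStats(im); C=[]
for i in range(1,n):
    if st[i,4]>150:
        q=X[k][l[uv[k][:,1],uv[k][:,0]]==i]
        cc,r=cv2.minEnclosingCircle((q[:,:2]*1000).astype(np.float32)); mm=(q[:,:2].max(0)+q[:,:2].min(0))*500
        hh=X[(abs(X[:,2]-.045)<.004)&(np.hypot(X[:,0]-cc[0]/1e3,X[:,1]-cc[1]/1e3)<.025)]
        # tilt of neck top
        A=np.c_[q[:,:2]-q[:,:2].mean(0),np.ones(len(q))]; g=np.linalg.lstsq(A,q[:,2],rcond=None)[0]
        C.append(mm); print(c[i].round(),np.round(q.mean(0)[2],4),np.round(cc,1),round(r,1),mm.round(1),'hexz',hh[:,2].mean().round(4),'slope',g[:2].round(3))
for a,b in itertools.combinations(range(len(C)),2): 
    d=np.linalg.norm(C[a]-C[b]); 
    if d<70: print(a,b,round(d,1))
E
python3 fin.py w19.png
```

```text
[ 0.5248 -0.2153  0.1933] [-1.21478833  0.6442605  -0.41614516]
[354.  18.] 0.0896 [560.7 -74.8] 12.7 [560.7 -75.1] hexz 0.0455 slope [0.016 0.012]
[288.  59.] 0.0896 [ 519.9 -103.9] 12.9 [ 520.4 -104.1] hexz 0.0454 slope [0.001 0.008]
[351.  97.] 0.0896 [ 567.2 -123.6] 12.5 [ 567.3 -123.6] hexz 0.0454 slope [0.027 0.012]
[290. 134.] 0.0895 [ 526.8 -152.8] 12.6 [ 526.9 -153.1] hexz 0.0453 slope [ 0.007 -0.009]
[347. 169.] 0.0894 [ 572.  -173.9] 12.7 [ 571.9 -173.9] hexz 0.0454 slope [ 0.017 -0.019]
0 1 49.6
0 2 48.9
1 2 50.7
1 3 49.3
2 3 50.0
2 4 50.5
3 4 49.6
```

View pics/w19.png

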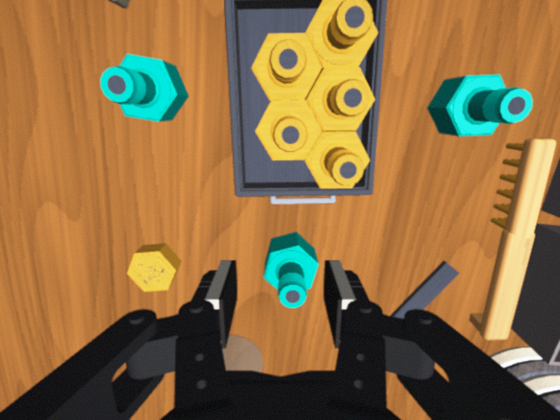

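```bash
python3 - <<'E'
from h import *
p=cams.capture('scene'); cv2.imwrite('pics/s20.png',cv2.resize(p['img'][140:260,180:340],None,fx=5,fy=5,interpolation=2))
E
```

```text
(no output)
```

View pics/s20.png

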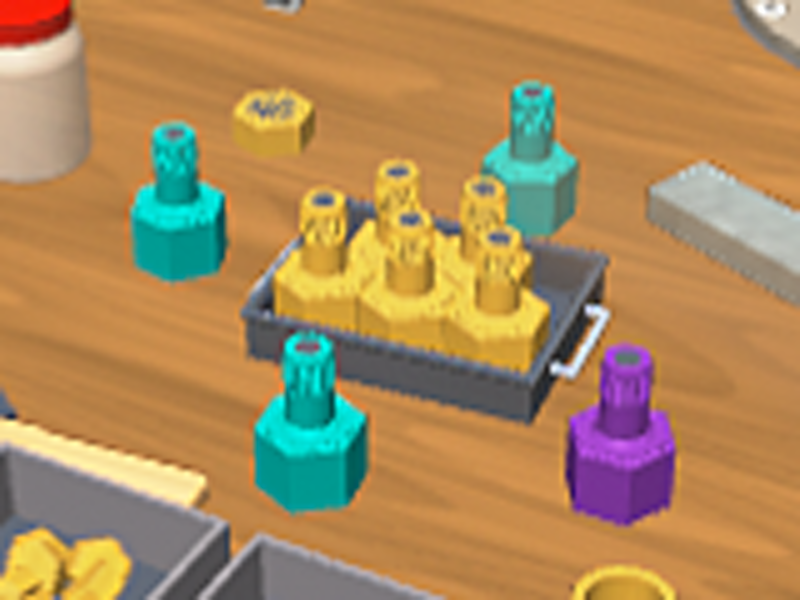

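All five stand upright and packed, and the gripper is clear. Handing in.

```bash
python3 -c "
from h import *
print(job_done(), get_state()['t'])"
```

```text
the job is handed in; nothing more can be done
the job is handed in; nothing more can be done
```

I stood the bonnet up on the bench, let it go, re-gripped it by the neck from above, put it in the empty front-row place and handed the job in. That was at about 18 s of the 58 s allowed; `job_done` gives no verdict.

- **Standing it up:** I gripped the neck with the tool tilted 45° and turned the bonnet upright on the bench at about (0.495, 0.247), far from the tray. After release, wrist depth put the neck top level at 85 mm and the hexagon top at 40 mm.
- **Placing it:** I lowered it a few millimetres off the neighbours, then pushed it up against them and let go.
- **Last checks:** In the final wrist view, all five neck tops were at 89–90 mm and all five hexagon tops at 45 mm, so they are down on the tray floor. The seven neighbour distances came out at 48.9–50.7 mm against the 53 mm limit. The last wrist and scene pictures show all five upright, with the gripper clear and the other things apparently in place; I did not measure the bystanders' final positions.

**What disagreed:**
- **Distances:** Some came out below the 50 mm that is physically possible, so they carry about 1 mm of error.
- **Neighbour moved:** back_m appears to have shifted about 1 mm during the push.
- **Seating:** Before release the bonnet sat about 1 mm high in the grip with a few newtons of side load; both were gone once it was let go.
- **Neck-top tilt:** The slope fitted to each neck top was noisy, up to about 0.03 rad, which is still under the 0.06 rad limit.

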